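# Lock the gas cartridge and hold the lighter to the burner

## Task

Get the table-top gas cooker ready to be lit. First slide the cartridge lever on its front fully down to the locked end; then draw the stick lighter out of the wooden block, turn it to a slant of about 45 degrees with the nozzle pointing down, and hold the nozzle's end just above the burner head, the hand out to the side and the lighter touching nothing but the gripper. Finish still holding it there, steady (I will open the gas myself), and leave the spoon, jar, mug and bottle where they are.

Things in the scene. Friction and masses are not known exactly. Their poses are not given: they have to be found in the camera images.
- cooker: portable cassette-gas cooker, steel, fixed: 275 (x) x 340 (y) mm, origin under its centre, front panel at its x = -139 mm. Housing top 70 mm above the counter; on its right (y -165 to -73 mm) a cartridge bay lid rises to 94 mm. On the front panel at y = -125 mm, 40 mm high, a round gas knob, 42 mm across, standing out 27 mm, fixed: leave it alone
- burner_top (a point): centre of the flat top of the round burner head (80 mm across), 90 mm above the counter, at (0, 45) mm from the cooker's origin; axes as the cooker's. Round it stands the pan support: four upright plates, 5 mm thick, at 45 degrees to the cooker's axes, 60 to 110 mm from the burner's axis, tops 104 mm above the counter
- lever (a joint): travel of the cartridge lever down its upright slot in the front panel, m: 0 at the top (unlocked), 0.028 at the bottom stop (locked); it starts near the top. It resists with about 5 N of friction and stays where it is left
- lever_top (a point): centre of the top face of the lever's black cap, moving with it; cap 18 (x) x 28 (y) x 13 mm high, 14 to 32 mm out from the front panel, 65 mm left (+y) of the gas knob. This face is 66.5 mm above the counter with the lever at the top, 38.5 mm when locked. Axes as the cooker's
- stand: wooden block, fixed, 62 (x) x 170 (y) x 85 mm high, origin under its centre, with two upright round bores 13 mm across and 72 mm deep, at y = -55 and +55 mm on it; the lighter stands in one of them, nozzle down, and the spoon in the other
- lighter_grip (a point): stick lighter: point on its long axis in the upper handle, best gripped here. z runs from nozzle to handle (up, as it stands), x towards the trigger. Handle 22 (x) x 18 (y) mm thick, 109 mm long, ending 35 mm beyond this point; a trigger guard stands out to 28 mm on +x, 24 to 71 mm below this point. About 70 g. As it stands this point is 193 mm above the counter
- lighter_tip (a point): end of the lighter's steel nozzle (10 mm across, 104 mm long), on its long axis, 180 mm from lighter_grip; 13 mm above the counter as it stands in the block, with up to 3 degrees of play. Axes as lighter_grip's
- spoon_mid (a point): small wooden spoon standing in the other bore, bowl up: stem 10 mm, bowl 40 mm wide, 182 mm long, its top 195 mm above the counter; this point is half-way along it. Leave it in the block
- jar_mid (a point): lidded glass jar, 64 mm across, 100 mm high, loose; its centre. Leave alone
- mug_mid (a point): white mug with one handle, 80 mm across, 90 mm high, loose; its centre. Leave alone
- bottle_mid (a point): clear bottle, 68 mm across, 220 mm high, loose; its centre. Leave alone
Mind the look-alikes: they are no part of the job. There is more than one size of the stand; the job needs the largest.

How it is judged (in metres and radians):
On the way, in this order (a step that is already met when the one before it is completed fails the run):
1. the cartridge lever is slid fully down to locked, with the lighter still in the block (value of joint lever above 0.0245 m and height (world z) of lighter_tip below 0.05 m), for 0.2 s.
2. the lighter is drawn out of the block, its nozzle's end above the block's top (height (world z) of lighter_tip above 0.09 m), for 0.1 s.
At the end, for the whole second after the job is handed in: Lever within 3.5 mm of locked; lighter still, in the gripper only, touching neither cooker nor block, 30 to 60 degrees from vertical, nozzle down, its end within 45 mm of the burner head's centre line and 2 to 35 mm above its top; grip point at least 70 mm to the side of it and 150 mm up (value of joint lever above 0.0245 m and horizontal distance between lighter_tip and burner_top below 0.045 m and z of lighter_tip in the frame of burner_top between 0.002 and 0.035 m and angle between lighter_grip's own z axis and vertical between 0.52 and 1.05 rad and horizontal distance between lighter_grip and burner_top above 0.07 m and height (world z) of lighter_grip above 0.15 m and contact force between the fingers and lighter above 1 N and contact force between lighter and cooker below 0.2 N and contact force between lighter and stand below 0.2 N and linear speed of lighter below 0.03 m/s); the arm keeps its last pose, push and grip.
It fails at once if the spoon is pulled out of the block (distance of spoon_mid from where it was at the start of the episode above 0.03 m).
It fails at once if the jar is displaced by more than 30 mm (distance of jar_mid from where it was at the start of the episode above 0.03 m).
It fails at once if the mug is displaced by more than 30 mm (distance of mug_mid from where it was at the start of the episode above 0.03 m).
It fails at once if the bottle is displaced by more than 30 mm (distance of bottle_mid from where it was at the start of the episode above 0.03 m).
It also fails if it takes over 61 s, if anything falls off the work surface, if the arm or the gripper's body presses on something with over 40 N, if the wrist force passes 120 N, or if a joint passes its speed limit or range.

## Robot

A 6-joint arm with a two-finger parallel gripper is mounted at the origin on the work surface. World frame = base frame: x ahead of the robot, y to its left, z up, the work surface at z = 0. Lengths are in mm, angles in rad, forces in N, time in s.
With the tool pointing down it reaches from about 300 to 775 mm from the base axis. Payload 14.6 kg.
Tool frame: the origin (TCP) lies on the mounting face of the last link; the fingertips stand 199 mm ahead of it and the grasp point (between the pads) lies 180 mm ahead of it; z points along the fingers, y is the line along which they close (so a half turn about z gives the same grasp; the last joint's range is limited). The gripper opens to 94 mm and grips with 3 to 60 N. Pads are 16 mm wide; open, the fingers measure 119 mm over their backs; the gripper's body (75 mm by 177 mm) begins 78 mm behind the grasp point.
Start: joints at [1.202, 0.3, 1.521, -0, 1.321, -0.067], TCP at [163.479, 525.134, 404.646] pointing down, gripper open.
Joint ranges: [-3.03, 3.03], [-0.79, 2.21], [0.23, 2.52], [-1.04, 4.18], [0, 3.07], [-2.55, 2.55]. Speed limits (rad/s): [2.22, 2.22, 2.57, 3.14, 3.14, 3.14].

## Interface

Orientations are given as [roll, pitch, yaw] about the fixed x, y, z axes, in that order (R = Rz(yaw) Ry(pitch) Rx(roll)).
In Python, from cell import manip gives the robot as it stands. The module is installed in compiled form; this text tells all that it offers.
- The arm moves only by the shell command python3 -m creep 'ROWS' [FORCE]. ROWS is a JSON object of lists of equal length, an entry for each row: "slide": the shift along the world's x, y, z in cm, a list of three; "turn": the turn about the world's z in rad; "claw": the opening, from 0 (shut) to 1 (fully open). A call has 1 to 8 rows; each row shifts and turns the commanded pose from where the row before left it; what a row does not reach is not made up. A row lasts 1/8 s, in which the tool goes at most 62.5 mm and 10.7 degrees, less where a joint would pass 70% of its speed; a pose out of reach is approached as far as the arm can. A call with a gripper value outside its range is refused whole. The fingers move at their own pace and stop on an object; FORCE is the grip in N (left out, the last holds). Time passes only in rows, so rows that do not move let the fingers close. It gives the time, the measured TCP pose, the force, the opening and the grip force at its end, in the units of the state.
- manip.read_state(): the state, without advancing time (a new reading comes with each control period).
- manip.camera(name): name is "side" or "top"; returns (picture, depth): 400x640x3 uint8, red, green, blue; 400x640 float32, mm along the optical axis (not along the pixel's ray), 0 where there is no reading.
- manip.calibration(name): a dict with "intrinsics" (3x3 intrinsics, pixels), "k1" (the pictures are not rectified: a ray, as slopes to the right and down, at radius r is drawn at 1 + k1 r^2 times it, then the intrinsics apply), "pose" (4x4, takes a point from camera to world coordinates). Camera axes: x right, y up, looking along -z (the intrinsics and any distortion apply to the point x, -y, -z); pixel columns grow to the right and rows downward; lengths in mm; the calibration is good to about 2 mm. A picture is of the moment at which its call begins. calibration takes no time and is no camera call.
- manip.sign_off(): hands the job in; it is judged then, once.
Trained networks look in the newest picture that a camera, given by its name, has taken for a name from the list of things; names that differ only in an ending like _2 or _b are one class to them, and where a whole thing is asked for, a point or a joint stands for the part that bears it (a point fixed in the world has none). Each returns a list of dicts, best first, with "score" (0 to 1); they miss things now and then, are a little off and sometimes report something else, mostly with a low value. They report only what shows in the picture. A call takes as long as a camera call. They do not tell look-alikes from the thing itself.
- manip.cut_out(query, camera): "mask" (400x640 bool, what is visible of it) and "position" ([column, row] in pixels, amid what is visible of it).
The state is a dict: "clock": time; "joints": joint angles; "qd": joint speeds; "effort": joint torques, N m; "eef_pos": TCP position; "eef_rot": TCP orientation; "wrist_force": force on the tool from outside, world axes, zero at the start; "moment": the same for the moment, N m; "finger_gap": finger opening in mm; "finger_force": force on a finger pad.
Only numpy, scipy, OpenCV 4.12 (cv2) and the standard library are available. Lean on these libraries where they do the work, as an engineer would, in place of code of your own. Each camera call takes 0.05 s, during which the arm holds its last target. There are 200 camera calls.

## Working session

There is one attempt and no reset: what is moved stays moved. The work goes in short steps, Python scripts to look and compute and a shell command to move; the robot and the scene stay as the last step left them, time stands still between calls to the robot, and variables do not carry over. Pictures are saved under pics/ and viewed, at most 10 in all, crops included, and the job is handed in when it is done.

```bash
mkdir -p pics
cat > h.py <<'E'
import numpy as np, cv2
from cell import manip
def world(cam, depth):
    c=manip.calibration(cam); K=np.array(c["intrinsics"]); k1=c["k1"]; P=np.array(c["pose"])
    v,u=np.mgrid[0:400,0:640].astype(np.float32)
    d=cv2.undistortPoints(np.stack([u.ravel(),v.ravel()],1)[:,None],K,np.array([k1,0,0,0.])).reshape(400,640,2)
    p=np.stack([d[...,0]*depth,-d[...,1]*depth,-depth,np.ones_like(depth)],-1)
    return (p@P.T)[...,:3]
def snap(cam,name=None):
    im,de=manip.camera(cam)
    if name: cv2.imwrite(f"pics/{name}.png",im[...,::-1])
    w=world(cam,de); w[de==0]=np.nan
    return im,w
E
cat > a.py <<'E'
from h import *
np.set_printoptions(precision=1,suppress=True)
for cam in("top","side"):
    im,w=snap(cam,cam+"0"); np.save(cam+"0",w)
    print(cam,np.array(manip.calibration(cam)["pose"]).round(2).tolist())
    for q in "cooker lever stand lighter_grip spoon_mid jar_mid mug_mid bottle_mid".split():
        for r in manip.cut_out(q,cam)[:4]:
            m=r["mask"]; p=w[m]; p=p[~np.isnan(p[:,0])]
            if r["score"]<.2 or len(p)<3: continue
            print(q,round(r["score"],2),np.array(r["position"]),m.sum(),"med",np.median(p,0),"lo",np.percentile(p,3,axis=0),"hi",np.percentile(p,97,axis=0))
s=manip.read_state(); print(s["clock"],s["eef_pos"],s["eef_rot"],s["wrist_force"])
E
python3 a.py
```

```text
top [[0.0, 0.99, -0.13, 322.48], [-1.0, 0.01, 0.01, 21.52], [0.01, 0.13, 0.99, 1662.87], [0.0, 0.0, 0.0, 1.0]]
cooker 0.77 [363.9 161.4] 6813 med [ 672.9 -144.3   74.2] lo [ 543.4 -297.1   58.2] hi [810.2  14.8  98.7]
lever 0.43 [383.6 201.9] 42 med [ 528.2 -216.6   57.5] lo [ 520.  -230.3   -0.2] hi [ 546.5 -204.3   64. ]
stand 0.91 [283.4 254.4] 487 med [327.7 150.5  66.5] lo [299.4  91.8  12.2] hi [352.8 215.2  73.4]
stand 0.83 [251.5 207.6] 726 med [492.3 266.3  84.8] lo [457.5 184.3  13.4] hi [535.1 343.8  92.9]
stand 0.69 [230.6 254.3] 524 med [321.9 345.3  65.8] lo [279.5 290.6  21.1] hi [361.7 402.6  72.9]
jar_mid 0.58 [254.4 142. ] 342 med [732.4 254.1  95.1] lo [711.  227.3   0. ] hi [767.6 298.8 105.3]
mug_mid 0.75 [451.8 243.9] 571 med [ 368.4 -475.    37.4] lo [ 328.4 -499.4   -0.6] hi [ 425.5 -421.    93. ]
bottle_mid 0.83 [178.9 198.5] 476 med [530.2 509.2 143.3] lo [506.5 490.9   9.9] hi [561.5 542.1 223.7]
side [[-0.87, 0.27, -0.41, -112.58], [-0.49, -0.52, 0.7, 1164.57], [-0.02, 0.81, 0.58, 1079.54], [0.0, 0.0, 0.0, 1.0]]
cooker 0.96 [308.4 186.8] 4508 med [ 662.7 -100.1   72.7] lo [ 539.5 -292.5   20.6] hi [808.3  30.8  98.5]
stand 0.77 [293.8 265.4] 1571 med [486.7 289.2  68.7] lo [453.7 199.7   4.5] hi [542.3 355.9  88.4]
stand 0.56 [319. 308.] 491 med [334.1 396.1  53.5] lo [280.  302.5   3. ] hi [371.8 416.1  67.9]
lighter_grip 0.52 [304.7 229.9] 254 med [483.5 220.6 172.6] lo [474.6 207.5  88.5] hi [506.6 227.5 229.3]
jar_mid 0.82 [239.5 240.8] 548 med [732.1 272.7  67.6] lo [714.6 234.3   4.3] hi [767.8 288.8 103. ]
mug_mid 0.34 [241.4 239.6] 552 med [732.2 272.7  67.2] lo [714.6 232.5   3.1] hi [768.7 288.8 103. ]
bottle_mid 0.59 [236.  304.6] 1286 med [525.8 538.3 109. ] lo [507.2 498.9  -0.6] hi [560.2 556.9 219.3]
bottle_mid 0.51 [238.7 243.2] 548 med [732.2 272.9  67.4] lo [714.6 233.2   4.3] hi [767.9 288.8 103. ]
0.9 [163.5 525.1 404.6] [-3.1 -0.   2.8] [-0.4  0.4 -0.7]
```

Run:
```python
import cv2
for n,(x0,x1,y0,y1) in {"top":(150,500,90,300),"side":(160,480,110,350)}.items():
    im=cv2.imread(f"pics/{n}0.png")[y0:y1,x0:x1]; cv2.imwrite(f"pics/{n}0c.png",cv2.resize(im,None,fx=2.28,fy=2.28,interpolation=cv2.INTER_CUBIC))
```

```text
(no output)
```

View pics/top0c.png

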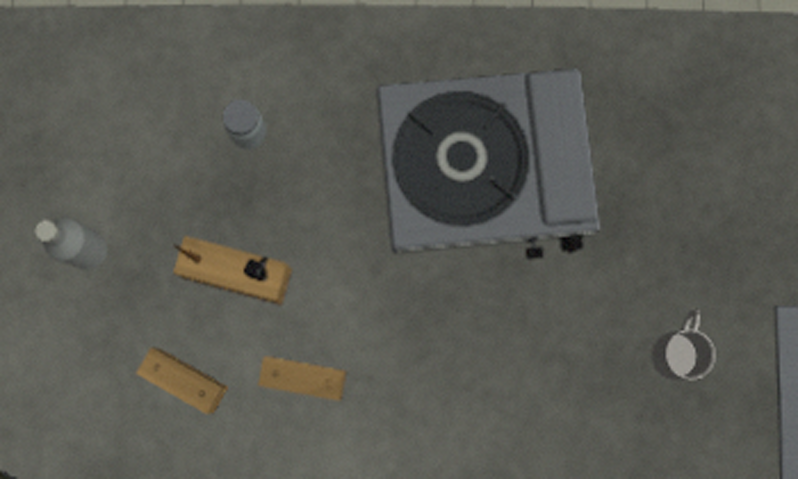

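View pics/side0c.png

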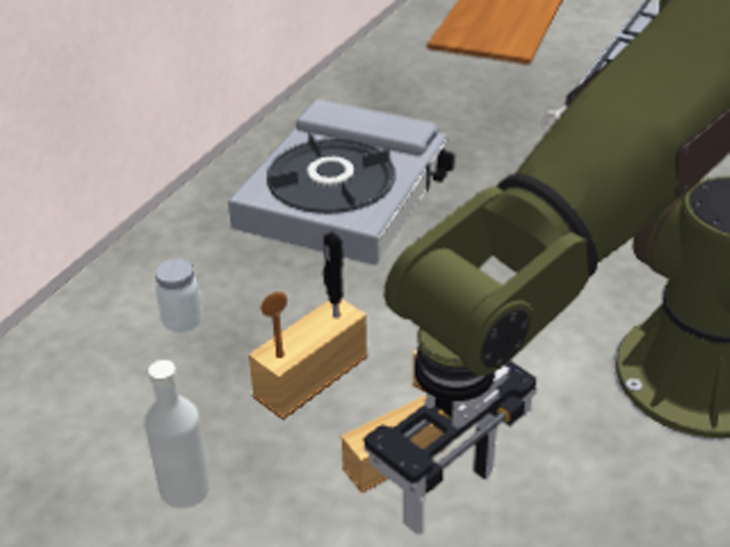

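Top crop: stand with the lighter is the one at (233,268), the lighter at its right end (258,267) and the spoon at its left; lever cap at (534,252), knob at (571,243), burner ring at (461,156). The side view confirms this: the spoon and lighter stand in the big block.

```bash
cat > b.py <<'E'
from h import *
np.set_printoptions(precision=1,suppress=True)
T=np.load("top0.npy"); S=np.load("side0.npy"); im=cv2.imread("pics/top0.png")
def rect(w,x,y,z):
    return (w[...,0]>x[0])&(w[...,0]<x[1])&(w[...,1]>y[0])&(w[...,1]<y[1])&(w[...,2]>z[0])&(w[...,2]<z[1])
# cooker top outline
m=rect(T,(480,860),(-340,60),(50,120)); p=T[m]
n,l,st,c=cv2.connectedComponentsWithStats(m.astype(np.uint8)); m=l==1+st[1:,4].argmax()
r=cv2.minAreaRect(T[m][:,:2].astype(np.float32)); print("cooker rect",r)
lid=rect(T,(480,860),(-340,60),(88,103))&(T[...,1]<-200); print("lid",cv2.minAreaRect(T[lid][:,:2].astype(np.float32)))
ring=m&(im.min(2)>130); print("ring",ring.sum(),T[ring].mean(0),cv2.minEnclosingCircle(T[ring][:,:2].astype(np.float32)))
print("front low z:"); 
f=rect(T,(485,560),(-300,-170),(25,72))&(im.max(2)<60); 
for v,u in np.argwhere(f): print((v,u),T[v,u],im[v,u].max(),end=" ; ")
print()
for n,W in(("T",T),("S",S)):
    st=rect(W,(440,550),(160,370),(78,93)); print(n,"stand",cv2.minAreaRect(W[st][:,:2].astype(np.float32)),np.median(W[st][:,2]))
    li=rect(W,(455,530),(180,250),(100,260)); q=W[li]; print(n,"lighter",len(q))
    for a in range(90,250,15):
        k=q[(q[:,2]>=a)&(q[:,2]<a+15)]
        if len(k): print(a,len(k),k.mean(0),k.min(0),k.max(0))
    sp=rect(W,(440,560),(260,370),(100,220)); print("spoon",W[sp].mean(0),W[sp].min(0),W[sp].max(0))
E
python3 b.py; python3 -c "
import cv2
im=cv2.imread('pics/top0.png')[180:240,230:300];cv2.imwrite('pics/tl.png',cv2.resize(im,None,fx=8,fy=8,interpolation=cv2.INTER_CUBIC))"
```

```text
cooker rect ((671.6380004882812, -146.04022216796875), (304.8752136230469, 339.30133056640625), 5.59791898727417)
lid ((697.8304443359375, -251.0672607421875), (255.1630401611328, 108.7490234375), 5.614158630371094)
ring 79 [ 680.2 -100.    89.9] ((681.5939331054688, -99.98487854003906), 36.228553771972656)
front low z:
(np.int64(193), np.int64(400)) [ 557.5 -278.7   59.7] 43 ; (np.int64(193), np.int64(401)) [ 556.7 -281.5   65. ] 38 ; (np.int64(193), np.int64(402)) [ 557.7 -286.5   58.3] 32 ; (np.int64(193), np.int64(403)) [ 557.6 -290.    59.5] 26 ; (np.int64(193), np.int64(404)) [ 558.2 -294.5   55.5] 32 ; (np.int64(193), np.int64(405)) [ 558.7 -299.    52. ] 46 ; (np.int64(194), np.int64(383)) [ 552.2 -214.    68.1] 50 ; (np.int64(194), np.int64(384)) [ 552.7 -218.3   64.2] 45 ; (np.int64(194), np.int64(395)) [ 555.1 -261.7   49.8] 46 ; (np.int64(194), np.int64(396)) [ 553.8 -263.8   58.9] 25 ; (np.int64(194), np.int64(397)) [ 554.5 -268.5   54. ] 11 ; (np.int64(194), np.int64(398)) [ 554.6 -272.3   53.5] 21 ; (np.int64(194), np.int64(399)) [ 554.7 -276.2   52.6] 12 ; (np.int64(1
[... 6331 characters left out ...]
11.7 103.2] [489.1 218.3 104.9]
105 12 [486.7 218.9 113.5] [480.1 212.3 105.7] [496.5 227.1 119.4]
120 25 [483.9 219.6 128.4] [475.9 211.6 120.2] [500.4 226.  134.7]
135 29 [487.9 219.3 142.3] [476.4 207.  135.1] [509.2 226.9 150. ]
150 29 [487.9 220.1 157.7] [475.2 204.4 150.6] [510.  227.6 164.7]
165 26 [483.3 221.2 172.4] [474.9 211.6 165.2] [497.2 228.4 180. ]
180 27 [480.9 221.2 187.9] [473.3 212.3 180.1] [495.3 227.3 193.8]
195 33 [483.7 221.9 202.3] [473.7 212.5 195.1] [501.4 230.4 209.8]
210 30 [483.5 222.2 218.4] [473.6 216.6 211.2] [498.5 229.4 225. ]
225 26 [484.8 217.7 228. ] [472.7 207.5 225.1] [496.5 227.3 230.7]
spoon [514.7 323.3 163.1] [505.2 305.3 103.5] [529.5 337.6 198.3]
```

View pics/tl.png

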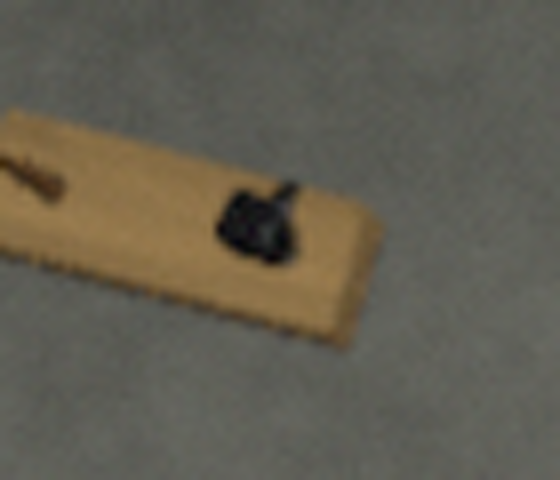

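Measured: lever cap top ≈ (529,-219), cooker yaw 5.6°, burner ≈ (681,-100,90), lighter ≈ (484,217), trigger towards about -26°, block yaw ≈ -14.5°. Heights and sizes agree with those given. Moving to the lever.

```bash
python3 -m creep '{"slide":[[2.6,-5.3,0],[2.6,-5.3,0],[2.6,-5.3,0],[2.6,-5.3,0],[2.6,-5.3,0],[2.6,-5.3,0],[2.6,-5.3,0]],"turn":[0.03,0.03,0.03,0.03,0.03,0.03,0.03],"claw":[0,0,0,0,0,0,0]}' 20
python3 -m creep '{"slide":[[2.6,-5.3,0],[2.6,-5.3,0],[2.6,-5.3,0],[2.6,-5.3,0],[2.6,-5.3,0],[2.6,-5.3,0],[2.6,-5.3,0],[0,0,0]],"turn":[0.03,0.03,0.03,0.03,0.03,0.03,0.03,0],"claw":[0,0,0,0,0,0,0,0]}'
python3 - <<'E'
from h import *
T=np.load("top0.npy");S=np.load("side0.npy")
for W in(T,S):
    m=(abs(W[...,0]-485)<35)&(abs(W[...,1]-216)<35)&(W[...,2]>125)&(W[...,2]<168)
    d=W[m][:,:2]-[485,216]; d=d[np.hypot(*d.T)>17]; print(len(d),d.mean(0),np.degrees(np.arctan2(d[:,1],d[:,0])).round())
print(manip.read_state()["joints"])
E
```

```text
clock: 1.78
eef_pos: [345.8, 152.3, 405.0]
eef_rot: [3.141, 0.001, 3.051]
wrist_force: [1.3, 0.8, -1.0]
finger_gap: 27.6
finger_force: 0.0
clock: 2.78
eef_pos: [528.1, -219.7, 403.4]
eef_rot: [3.141, -0.001, -3.026]
wrist_force: [-1.3, 1.4, -0.5]
finger_gap: 0.5
finger_force: 0.0
6 [ 18.29570689 -10.33857866] [-24. -28. -29. -30. -30. -37.]
8 [22.70288423 -7.56846591] [-21. -13. -25.  -9. -20. -18. -20. -17.]
[-4.58328155e-01  3.50202672e-01  1.45766042e+00 -2.09739321e-04
  1.33519953e+00 -2.14448978e+00]
```

```bash
python3 -m creep '{"slide":[[0.1,0,-4.3],[0,0,-4.3],[0,0,-4.0],[0,0,-0.5],[0,0,-0.5],[0,0,-0.5],[0,0,-0.5]],"turn":[-0.01,0,0,0,0,0,0],"claw":[0,0,0,0,0,0,0]}'
python3 -m creep '{"slide":[[0,0,-0.4],[0,0,-0.4],[0,0,-0.4],[0,0,-0.4],[0,0,0]],"turn":[0,0,0,0,0],"claw":[0,0,0,0,0]}'
```

```text
clock: 3.65
eef_pos: [528.6, -216.9, 259.4]
eef_rot: [-3.141, 0.001, -3.033]
wrist_force: [0.7, -0.3, -0.6]
finger_gap: 0.3
finger_force: 0.0
clock: 4.28
eef_pos: [528.4, -216.9, 242.2]
eef_rot: [3.141, -0.001, -3.033]
wrist_force: [-0.3, -0.0, 0.6]
finger_gap: 0.7
finger_force: 0.4
```

Run:
```python
from h import *
for c,(x0,x1,y0,y1) in {"top":(350,430,160,220),"side":(300,400,130,205)}.items():
    im,w=snap(c,c+"1"); np.save(c+"1",w)
    cv2.imwrite(f"pics/{c}1c.png",cv2.resize(im[y0:y1,x0:x1,::-1],(400,300),interpolation=cv2.INTER_CUBIC))
a=np.hstack([cv2.imread("pics/top1c.png"),cv2.imread("pics/side1c.png")]); cv2.imwrite("pics/c1.png",a)
```

```text
(no output)
```

View pics/c1.png

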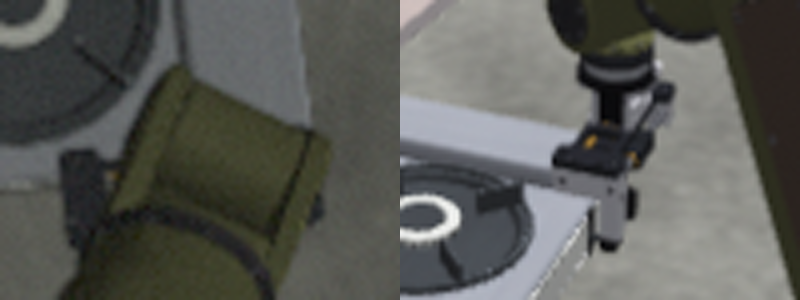

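The side view (right half) shows the fingertips at (607,235) with the black cap right beneath them, so the cap is being pushed. Continuing to the stop.

```bash
python3 -m creep '{"slide":[[0,0,-0.2],[0,0,-0.2],[0,0,-0.1],[0,0,0]],"turn":[0,0,0,0],"claw":[0,0,0,0]}'
python3 -m creep '{"slide":[[0,0,-0.1],[0,0,-0.1],[0,0,0]],"turn":[0,0,0],"claw":[0,0,0]}'
```

```text
clock: 4.88
eef_pos: [528.4, -216.8, 237.9]
eef_rot: [3.141, -0.001, -3.033]
wrist_force: [-5.5, 1.9, 8.4]
finger_gap: 0.5
finger_force: 4.5
clock: 5.25
eef_pos: [528.4, -216.8, 237.5]
eef_rot: [-3.142, -0.0, -3.033]
wrist_force: [-12.6, 6.5, 27.5]
finger_gap: 0.3
finger_force: 14.0
```

Force rises at the fingertip height of 38.5 mm, so the lever is at its stop. On to the lighter.

```bash
python3 -m creep '{"slide":[[0,0,2],[0,0,5],[0,0,5],[0,0,5],[0,0,4.5]],"turn":[0,0,0,0,0],"claw":[0,0,0,0.3,0.5]}'
python3 -m creep '{"slide":[[-0.6,5.4,0],[-0.6,5.4,0],[-0.6,5.4,0],[-0.6,5.4,0],[-0.6,5.4,0],[-0.6,5.4,0],[-0.6,5.4,0],[-0.6,5.4,0]],"turn":[-0.07,-0.07,-0.07,-0.07,-0.07,-0.07,-0.07,-0.07],"claw":[0.5,0.5,0.5,0.5,0.5,0.5,0.5,0.5]}'
python3 -m creep '{"slide":[[0,0,0],[0,0,0]],"turn":[0,0],"claw":[0.5,0.5]}'
python3 - <<'E'
from h import *
im,w=snap("top","top2"); T=w
c=(w[...,2]>45)&(w[...,2]<75); b=im.max(2)<60
for z0,z1 in((25,48),(48,72)):
    m=b&(abs(w[...,0]-528)<12)&(abs(w[...,1]+219)<18)&(w[...,2]>z0)&(w[...,2]<z1); print(z0,m.sum(),np.median(w[m],0))
print(manip.read_state()["joints"])
E
```

```text
clock: 5.88
eef_pos: [528.3, -216.8, 452.3]
eef_rot: [-3.141, 0.001, -3.033]
wrist_force: [0.6, 0.0, 1.2]
finger_gap: 16.7
finger_force: 0.0
clock: 6.88
eef_pos: [480.0, 216.9, 450.5]
eef_rot: [3.141, 0.0, 2.687]
wrist_force: [-0.1, -0.7, 0.7]
finger_gap: 46.8
finger_force: 0.0
clock: 7.12
eef_pos: [480.6, 214.8, 450.3]
eef_rot: [-3.141, -0.0, 2.691]
wrist_force: [0.7, -0.6, -0.1]
finger_gap: 46.7
finger_force: 0.0
25 31 [ 529.65465347 -218.12749013   38.86247507]
48 0 [nan nan nan]
[ 3.49801304e-01  2.14585911e-01  1.52099434e+00 -1.83870321e-04
  1.40617373e+00 -7.69004187e-01]
  return _methods._mean(a, axis=axis, dtype=dtype,
  ret = um.true_divide(
```

Lever cap measured at 38.9 mm: locked. Descend onto the lighter and grip.

```bash
python3 -m creep '{"slide":[[0.35,0.2,0],[0,0,-2.6],[0,0,-2.6],[0,0,-2.5]],"turn":[0,0,0,0],"claw":[0.5,0.5,0.5,0.5]}'
python3 -m creep '{"slide":[[0,0,0],[0,0,0],[0,0,0],[0,0,0],[0,0,0],[0,0,0]],"turn":[0,0,0,0,0,0],"claw":[0.1,0,0,0,0,0]}' 20
```

```text
clock: 7.68
eef_pos: [484.4, 216.3, 372.9]
eef_rot: [3.141, 0.0, 2.689]
wrist_force: [0.8, 0.7, -0.4]
finger_gap: 46.9
finger_force: 0.0
clock: 8.43
eef_pos: [484.0, 217.0, 374.6]
eef_rot: [3.141, 0.001, 2.69]
wrist_force: [-0.8, -3.1, 7.3]
finger_gap: 18.0
finger_force: 20.0
```

```bash
python3 -m creep '{"slide":[[0,0,1.5],[0,0,2],[0,0,2],[0,0,2.5],[0,0,2.5],[0,0,0],[0,0,0]],"turn":[0,0,0,0,0,0.1,0.1],"claw":[0,0,0,0,0,0,0]}'
cat > tip.py <<'E'
from h import *
import sys
np.set_printoptions(precision=1,suppress=True)
s=manip.read_state(); R=cv2.Rodrigues(np.array([0,0,0.]))[0]
g=np.array(s["eef_pos"])-[0,0,180]
for cam in("side","top"):
    im,w=snap(cam,cam+sys.argv[1])
    for r in manip.cut_out("lighter_grip",cam)[:2]:
        p=w[r["mask"]]; p=p[~np.isnan(p[:,0])]; p=p[np.linalg.norm(p-g,axis=1)<215]
        if len(p)<8: continue
        c=np.median(p,0); q=p-p.mean(0); v=np.linalg.svd(q,full_matrices=False)[2][0]; v*=np.sign(v[2])
        print(cam,round(r["score"],2),np.array(r["position"]),len(p),"mean",p.mean(0),"lowest",p[p[:,2].argmin()],"highest",p[p[:,2].argmax()],"dir",v.round(3),"tilt",np.degrees(np.arccos(v[2])).round(1))
print("grasp pt",g,s["clock"],s["wrist_force"])
E
python3 tip.py 3; python3 -c "
import cv2
im=cv2.imread('pics/side3.png')[160:310,220:420];cv2.imwrite('pics/s3c.png',cv2.resize(im,None,fx=3,fy=3,interpolation=cv2.INTER_CUBIC))"
```

```text
clock: 9.3
eef_pos: [483.8, 217.1, 479.9]
eef_rot: [3.141, 0.001, 2.893]
wrist_force: [-0.1, -0.3, 0.3]
finger_gap: 17.9
finger_force: 20.0
side 0.85 [306.6 212.8] 261 mean [484.9 221.2 240.9] lowest [485.5 216.6 120.4] highest [478.1 225.1 330.3] dir [-0.1  0.   1. ] tilt 3.3
grasp pt [483.8 217.1 299.9] 9.3 [-0.1 -0.3  0.3]
```

View pics/s3c.png

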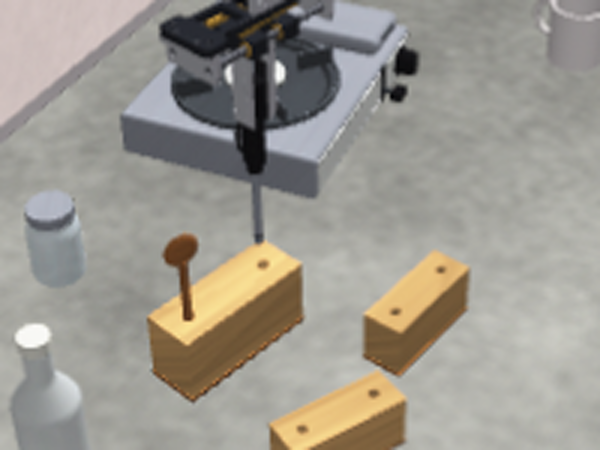

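The lighter is out, its tip at about (485,217,119), seen at crop (260,240) above the bore; spoon untouched. Next: pivot it in the pads by pressing the nozzle against the block's far (+x) top edge.

```bash
python3 -m creep '{"slide":[[2.5,-0.64,0],[2.5,-0.64,0],[0,0,-4],[0,0,-4],[0,0,0]],"turn":[0,0,0,0,0],"claw":[0,0,0,0,0]}'
python3 -m creep '{"slide":[[-1.5,0.4,0],[-1.7,0.43,-0.1],[-1.7,0.43,-0.2],[-1.6,0.4,-0.5],[-1.6,0.4,-0.7],[0,0,0]],"turn":[0,0,0,0,0,0],"claw":[0,0,0,0,0,0]}'
python3 tip.py 4
```

```text
clock: 10.12
eef_pos: [533.9, 204.3, 396.6]
eef_rot: [-3.139, -0.004, 2.888]
wrist_force: [-0.2, -0.7, -0.4]
finger_gap: 17.8
finger_force: 20.0
clock: 10.88
eef_pos: [452.0, 225.4, 385.6]
eef_rot: [3.14, 0.002, 2.89]
wrist_force: [-0.3, -0.6, -0.8]
finger_gap: 17.9
finger_force: 20.0
side 0.74 [306.2 231.2] 134 mean [494.3 221.4 158.7] lowest [529.4 210.6  80.8] highest [452.  223.  238.3] dir [-0.4  0.1  0.9] tilt 24.2
grasp pt [452.  225.4 205.6] 10.875 [-0.3 -0.6 -0.8]
```

```bash
python3 -m creep '{"slide":[[-1.4,0.35,-0.9],[-1.4,0.36,-1.1],[-0.8,0.2,-0.8],[0,0,0]],"turn":[0,0,0,0],"claw":[0,0,0,0]}'
python3 tip.py 5
```

```text
clock: 11.58
eef_pos: [417.0, 234.1, 355.5]
eef_rot: [-3.141, -0.0, 2.89]
wrist_force: [0.8, 0.7, 0.0]
finger_gap: 17.6
finger_force: 20.0
side 0.5 [309.9 238.1] 143 mean [475.3 228.6 147.4] lowest [543.9 207.8  63.9] highest [403.6 317.7 263.2] dir [-0.6  0.3  0.7] tilt 42.0
top 0.47 [262.3 207.3] 57 mean [509.  210.1 111.3] lowest [540.2 198.7  57.1] highest [483.  215.9 173.2] dir [-0.5  0.1  0.8] tilt 33.3
grasp pt [417.  234.1 175.5] 11.575 [0.8 0.7 0. ]
```

```bash
python3 -m creep '{"slide":[[0,0,0],[0,0,2],[0,0,4],[0,0,4],[0,0,4],[0,0,0]],"turn":[0,0,0,0,0,0],"claw":[0,0,0,0,0,0]}' 45
python3 tip.py 6; python3 -c "
import cv2
im=cv2.imread('pics/side6.png')[130:280,220:420];cv2.imwrite('pics/s6c.png',cv2.resize(im,None,fx=3,fy=3,interpolation=cv2.INTER_CUBIC))"
```

```text
clock: 12.52
eef_pos: [416.9, 233.9, 498.3]
eef_rot: [3.138, 0.004, 2.89]
wrist_force: [0.0, 0.1, -1.6]
finger_gap: 17.5
finger_force: 45.0
side 0.69 [304.2 201. ] 186 mean [485.3 223.8 282. ] lowest [550.5 207.2 200.7] highest [446.2 239.1 334.7] dir [-0.6  0.2  0.8] tilt 39.4
grasp pt [416.9 233.9 318.3] 12.525 [ 0.   0.1 -1.6]
```

View pics/s6c.png

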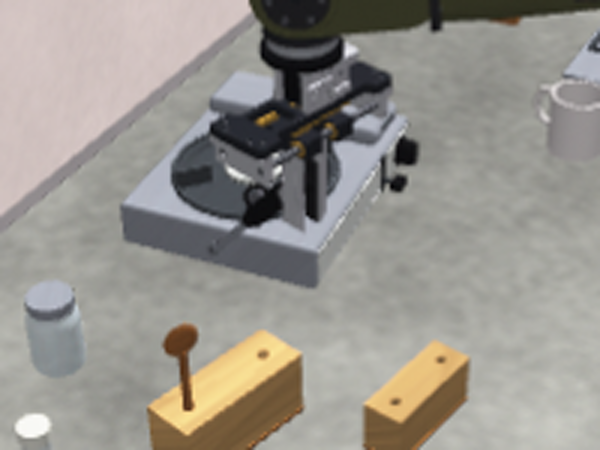

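Held at a slant: nozzle end at crop (210,250), world ≈ (551,206,199), about 49° from vertical. Carry it over the burner, then look again before lowering.

```bash
python3 -m creep '{"slide":[[1.6,-3.8,0],[1.6,-3.8,0],[1.6,-3.8,0],[1.6,-3.8,0],[1.6,-3.8,0],[1.7,-3.9,0],[1.7,-3.9,0],[1.6,-3.8,0]],"turn":[0,0,0,0,0,0,0,0],"claw":[0,0,0,0,0,0,0,0]}'
python3 -m creep '{"slide":[[0,0,-2],[0,0,-2],[0,0,-2],[0,0,0],[0,0,0]],"turn":[0,0,0,0,0],"claw":[0,0,0,0,0]}'
python3 tip.py 7; python3 -c "
import cv2,numpy as np
a=cv2.imread('pics/side7.png')[110:230,240:400];b=cv2.imread('pics/top7.png')[100:220,300:460]
cv2.imwrite('pics/c7.png',np.hstack([cv2.resize(i,(400,300),interpolation=cv2.INTER_CUBIC) for i in(a,b)]))"
```

```text
clock: 13.72
eef_pos: [547.5, -73.4, 494.4]
eef_rot: [-3.141, -0.002, 2.89]
wrist_force: [0.2, -0.2, -0.4]
finger_gap: 17.9
finger_force: 45.0
clock: 14.35
eef_pos: [547.1, -71.9, 436.0]
eef_rot: [3.142, 0.0, 2.89]
wrist_force: [1.0, 1.0, 0.3]
finger_gap: 17.6
finger_force: 45.0
side 0.72 [318.8 161.3] 131 mean [610.1 -81.3 222.9] lowest [674.6 -99.5 139. ] highest [543.4 -67.7 290.2] dir [-0.6  0.2  0.8] tilt 40.5
grasp pt [547.1 -71.9 256. ] 14.35 [1.  1.  0.3]
```

View pics/c7.png

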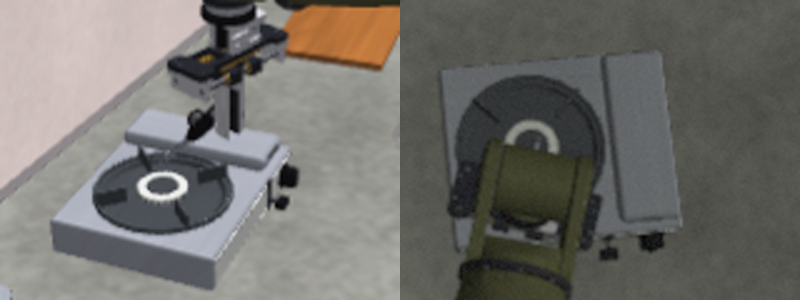

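The left half shows the nozzle end at about (175,150), poised above the burner ring at (162,187); both fingers hold the handle. Refining the tip height from the depth points near it.

Run:
```python
from h import *
np.set_printoptions(precision=1,suppress=True)
for c in("side","top"):
    im,w=snap(c); m=(abs(w[...,0]-670)<40)&(abs(w[...,1]+97)<25)&(w[...,2]>112)&(w[...,2]<175)
    p=w[m]; p=p[p[:,2].argsort()]; print(c,len(p)); print(p[:14])
```

```text
side 24
[[ 686.3 -103.3  128.9]
 [ 681.8 -103.4  130.2]
 [ 672.7 -103.8  137.1]
 [ 679.   -99.4  137.8]
 [ 681.4  -95.9  139.1]
 [ 674.1  -98.7  139.6]
 [ 678.2  -98.3  143.2]
 [ 668.4  -97.1  146.7]
 [ 674.1  -99.3  148.4]
 [ 669.7  -99.6  149.5]
 [ 660.7  -99.6  152.1]
 [ 667.9  -97.1  155.9]
 [ 656.7 -100.6  157.1]
 [ 659.8  -90.9  157.2]]
top 16
[[ 675.4 -109.6  134. ]
 [ 679.  -109.6  134.3]
 [ 681.9 -109.4  137.1]
 [ 681.7 -102.2  137.8]
 [ 674.3  -98.6  138.1]
 [ 677.8 -105.6  139.2]
 [ 677.4 -101.9  140.6]
 [ 681.1 -105.5  140.7]
 [ 672.4 -101.4  146.6]
 [ 672.3 -104.9  147.4]
 [ 663.9 -104.4  152.5]
 [ 667.2 -100.9  153.4]
 [ 667.1  -97.3  153.9]
 [ 667.1 -104.3  154. ]]
```

```bash
python3 -m creep '{"slide":[[0,0,-1],[0,0,-1],[0,0,-0.5],[0,0,0],[0,0,0],[0,0,0],[0,0,0],[0,0,0]],"turn":[0,0,0,0,0,0,0,0],"claw":[0,0,0,0,0,0,0,0]}'
python3 - <<'E'
from h import *
np.set_printoptions(precision=1,suppress=True)
for c in("side","top"):
    im,w=snap(c,c+"8"); m=(abs(w[...,0]-670)<40)&(abs(w[...,1]+97)<25)&(w[...,2]>97)&(w[...,2]<150)
    p=w[m]; p=p[p[:,2].argsort()]; print(c,len(p)); print(p[:10])
    l=(abs(w[...,0]-528)<10)&(abs(w[...,1]+219)<12)&(w[...,2]>25); print("lever",np.median(w[l],0))
print(manip.read_state()["eef_pos"])
E
```

```text
clock: 15.65
eef_pos: [547.0, -72.0, 410.7]
eef_rot: [-3.142, 0.0, 2.89]
wrist_force: [-0.5, 0.5, -0.4]
finger_gap: 17.7
finger_force: 45.0
side 30
[[ 697.2  -96.    97.4]
 [ 682.9 -102.7   97.8]
 [ 696.2  -79.3   98.1]
 [ 696.7 -110.5   98.4]
 [ 666.2  -74.8  100.6]
 [ 683.4 -103.9  101.6]
 [ 685.4 -107.4  103.6]
 [ 686.8 -102.3  106.1]
 [ 685.3 -107.9  112.7]
 [ 674.5  -97.3  112.8]]
lever [ 528.  -216.1   37.4]
top 21
[[ 698.7 -101.8   97.5]
 [ 687.3 -101.7   97.9]
 [ 675.9  -76.1   98. ]
 [ 680.  -120.    98. ]
 [ 694.3  -83.4   99.5]
 [ 686.  -104.9  103.9]
 [ 681.2 -108.1  108.6]
 [ 681.1 -100.9  108.9]
 [ 681.  -104.4  109.4]
 [ 676.8 -100.6  111.2]]
lever [ 526.5 -218.4   37.9]
[547.  -72.  410.7]
```

```bash
python3 -c "
from cell import manip; print(manip.sign_off())"
```

```text
the job is handed in; nothing more can be done
None
```

The job is handed in, with no verdict returned: the cartridge lever is locked and the arm is steadily holding the lighter at about 48° from vertical. Its nozzle end is roughly 15–20 mm above the burner head's centre, with nothing but the gripper touching it and the spoon, jar, mug and bottle untouched.

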